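# Slide the blue corner tile home in a tiled tray

## Task

A small wooden tray is being tiled and one empty corner is next. With the fingertips, push the loose blue tile up against the tray's long bare rim, then, keeping it against that rim, slide it along into the empty corner until it lies flat and square, touching both the long rim and the end rim. Only push or drag it: do not pick it up, and leave the loose brick-red tile and the things around the tray alone.

Things in the scene. Friction and masses are not known exactly. Their poses are not given: they have to be found in the camera images.
- tray: Brown wooden tray, fixed to the table, outside 240 mm (its x) by 402 mm (its y), a dark bow handle on each short end. Origin: centre of its underside, on the table, z up. Flat plywood floor at z = 8 mm; rims 12 mm thick, tops at z = 20 mm. Inside faces of the rims: x = +108 mm (the long bare rim) and -108; y = +189 mm (end rim of the empty corner) and -189.
- seat (a point): Point on the tray floor where the middle of the blue tile's underside lies when it is home in the corner: tray x +83, y +164, z 8 mm. Axes as the tray's.
- lane_mouth (a point): Point on the floor at the open end of the lane, midway for a tile that touches the long rim: tray x +83, y +85, z 8 mm. The lane lies between the long rim and the glued tiles (x +54 to +108 mm, y +85 to +189): 54 mm wide, 104 mm long, its closed end is the empty corner.
- blue_tile: Loose square ceramic tile, glazed deep blue on top, the only blue tile; 50 x 50 x 8 mm, about 45 g. Origin: centre of its underside; its x and y axes run square to its edges, z up. It lies flat on the tray's free floor, turned up to 0.5 rad out of square with the tray, at least 15 mm clear of the long rim and well short of the lane.
- spare_tile: Loose brick-red tile of the same size, lying in the free corner of the tray at the -x, -y side; stays where it is. Origin: centre of its underside.
- adhesive_tub: White jar with yellow lid, 64 mm across, 75 mm tall, on the table just beyond the tray's -y end; leave alone. Origin: centre of its underside.
- wood_knife: Light wooden modelling knife, 165 mm long, 8 mm high, lying on the table just beyond the long rim, about parallel to it; leave alone. Origin: on the table under it, near its middle.
- clay_cutter: Pink scalloped ring cutter, 70 mm across, 24 mm high, on the table just beyond the long rim; leave alone. Origin: centre of its underside.
- brush_pot: White pot of brushes, 100 mm across, about 190 mm tall with the brushes, on the table to the robot's right; leave alone. Origin: centre of its underside.
- clay_bowl: Terracotta bowl, 110 mm across, 50 mm high, on the table to the robot's left; leave alone. Origin: centre of its underside.
- glaze_jar: Amber glass jar with black lid, 60 mm across, 85 mm tall, on the table to the robot's right; leave alone. Origin: centre of its underside.
- laid_tiles (a point): Top centre of the glued tile at the lane's mouth (tray x +29, y +110, z 16 mm). Nine grey and cream tiles 50 x 50 x 8 mm are glued down at the tray's +y end, 4 mm joints, tops at tray z = 16 mm, in steps (tray mm): two tiles x +4 to +54, y +85 to +189; three x -50 to 0, y +31 to +189; four x -104 to -54, y -23 to +189. The rest of the floor is free but for the loose tiles.
There are look-alikes about, which are no part of the job. What is shaped like the blue_tile but green or yellow is not meant.

How it is judged:
By the outcome, as a careful person would: the job done as asked, in the order asked, and still so for the second after the job is handed in, with the robot touching nothing.
It also fails if it takes over 51 s, if anything falls off the work surface, if the arm or the gripper's body presses on something with over 40 N, if the wrist force passes 120 N, or if a joint passes its speed limit or range.

## Robot

A 6-joint arm with a two-finger parallel gripper is mounted at the origin on the work surface. World frame = base frame: x ahead of the robot, y to its left, z up, the work surface at z = 0. Lengths are in m, angles in degrees, forces in N, time in s.
With the tool pointing down it reaches from about 0.375 to 0.9 m from the base axis. Payload 3.1 kg.
Tool frame: the origin (TCP) lies at the very end of the fingers, on their centre line; the grasp point (between the pads) lies 19 mm behind it; z points along the fingers, y is the direction in which the jaws open and shut (so a half turn about z gives the same grasp; the last joint's range is limited). The gripper opens to 87 mm and grips with 3 to 60 N. Pads are 19 mm wide; open, the fingers measure 117 mm over their backs; the gripper's body (75 mm by 190 mm) begins 51 mm behind the grasp point.
Start: joints at [66.205, 30.224, 82.088, -0, 67.689, -10.227], TCP at [0.147, 0.608, 0.223] pointing down, gripper open.
Joint ranges: [-176.69, 176.69], [-43.24, 126.21], [12.49, 139.97], [-82, 262], [0, 151.66], [-163.58, 163.58]. Speed limits (degrees/s): [159.86, 159.86, 180, 180, 180, 180].

## Interface

Orientations are given as a 3x3 rotation matrix whose columns are the frame's x, y, z axes.
In Python, from rig import bot gives the robot as it stands. The module is installed in compiled form; this text tells all that it offers.
- The arm moves only by the tool play_rows, never from a script. Its argument "targets" is a list of rows, each a list of 7 numbers: the closure, from 0 (fully open) to 1 (shut), then the shift along the world's x, y, z in m, then the turn, a rotation vector about the world's x, y, z in rad. A call has 1 to 12 rows; each row shifts and turns the commanded pose from where the row before left it; what a row does not reach is not made up. A row lasts 1/8 s, in which the tool goes at most 62.5 mm and 10.7 degrees, less where a joint would pass 70% of its speed; a pose out of reach is approached as far as the arm can. A call with a gripper value outside its range is refused whole. The fingers move at their own pace and stop on an object; the grip force is fixed at half the most. Time passes only in rows, so rows that do not move let the fingers close. It gives the time, the measured TCP pose, the force and the opening at its end, in the units of the state.
- bot.read_state(): the state, without advancing time (a new reading comes with each control period).
- bot.capture(name): name is "side" or "top" or "wrist"; returns the picture (480x640x3 uint8, blue, green, red); there is no depth.
- bot.get_calibration(name): a dict with "fx", "fy", "cx", "cy" (pixels), "R" (3x3) and "t" (3): a world point X has camera coordinates R X + t. Camera axes: x right, y down, z forward; pixel columns grow to the right and rows downward; lengths in m; the calibration is good to about 2 mm. A picture is of the moment at which its call begins: read the wrist's pose just before it. get_calibration takes no time and is no camera call; for the wrist camera it gives the pose at the moment of the call.
- bot.hand_in(): hands the job in, once; it reports no verdict.
The state is a dict: "time_s": time; "joint_positions": joint angles; "qvel": joint speeds; "tau": joint torques, N m; "position": TCP position; "tcp_rot": TCP orientation; "force": force on the tool from outside, world axes, zero at the start; "moment": the same for the moment, N m; "opening": opening from 0.0 (shut) to 1.0 (fully open).
Only numpy, scipy, OpenCV 4.12 (cv2) and the standard library are available. Lean on these libraries where they do the work, as an engineer would, in place of code of your own. Each camera call takes 0.05 s, during which the arm holds its last target. There are 200 camera calls.

## Working session

There is one attempt and no reset: what is moved stays moved. The work goes in short steps, Python scripts to look and compute and a tool call to move; the robot and the scene stay as the last step left them, time stands still between calls to the robot, and variables do not carry over. Pictures are saved under pics/ and viewed, about 8 in all and at most 12, crops included, and the job is handed in when it is done.

Besides the shell and the picture viewer there is one more tool, called as a command line: name --pt "numbers of a row" for each row, then --argument value for the rest. play_rows: Moves the arm, as the interface text tells. Its arguments: {"type":"object","properties":{"targets":{"type":"array","items":{"type":"array","items":{"type":"number"}}}},"required":["targets"]}

```bash
mkdir -p pics
python3 - <<'E'
from rig import bot
import cv2,numpy as np
s=bot.read_state();print(s['time_s'],s['position'],s['tcp_rot'],s['force'],s['opening'])
for n in ['top','side']:
    im=bot.capture(n);cv2.imwrite(f'pics/{n}0.png',im);c=bot.get_calibration(n)
    print(n,{k:np.round(v,4).tolist() for k,v in c.items()})
E
```

```text
0.0 [0.14626376 0.60687261 0.22155376] [[-9.72108723e-01  2.34528933e-01 -8.99802895e-04]
 [ 2.34530323e-01  9.72106669e-01 -2.03755765e-03]
 [ 3.96838173e-04 -2.19175863e-03 -9.99997519e-01]] [-0.09769073  0.43883549  0.06038182] 1.0014967443367113
top {'fx': 521.7347, 'fy': 521.7347, 'cx': 321.2964, 'cy': 245.4853, 'R': [[0.0276, -0.9996, 0.0057], [-0.9941, -0.028, -0.1049], [0.105, -0.0028, -0.9945]], 't': [-0.0409, 0.5535, 1.1762]}
side {'fx': 620.7148, 'fy': 620.7148, 'cx': 326.3786, 'cy': 246.1647, 'R': [[0.961, -0.2759, -0.0196], [-0.1702, -0.5343, -0.828], [0.218, 0.799, -0.5604]], 't': [-0.5406, 0.1183, 1.7119]}
```

View pics/top0.png

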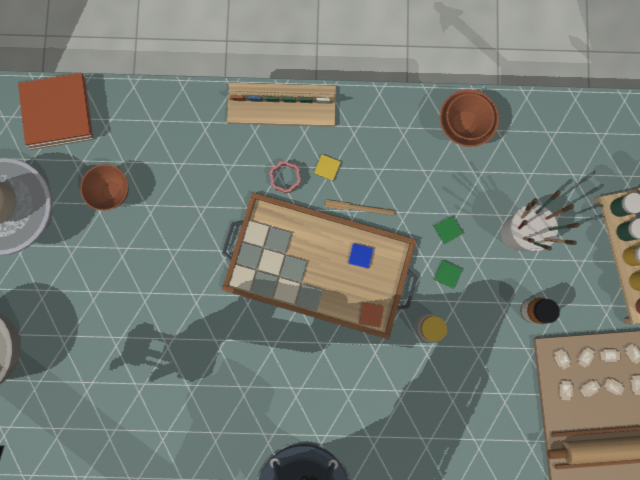

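The top view shows the tray around (320,265), its tiled +y end on the left, and the long bare rim along the top. Loose square tiles: blue at (361,256), yellow at (328,167), green at (448,230) and (448,274), red at (372,315). Only the one at (361,256) is blue and inside the tray, so it is the target. I'll confirm it in an enlarged crop.

Run:
```python
import cv2
im=cv2.imread('pics/top0.png')[185:345,215:425]
cv2.imwrite('pics/crop0.png',cv2.resize(im,None,fx=3.75,fy=3.75,interpolation=cv2.INTER_CUBIC))
```

```text
(no output)
```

View pics/crop0.png

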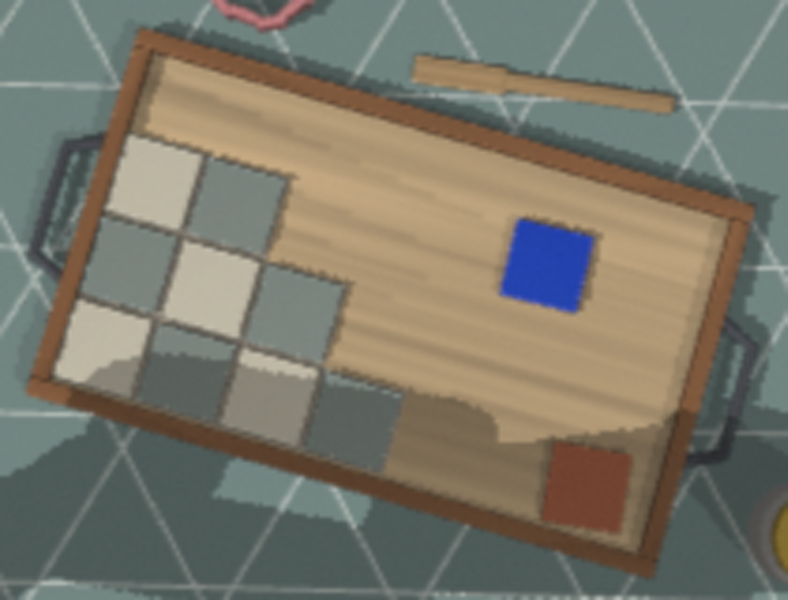

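View pics/side0.png

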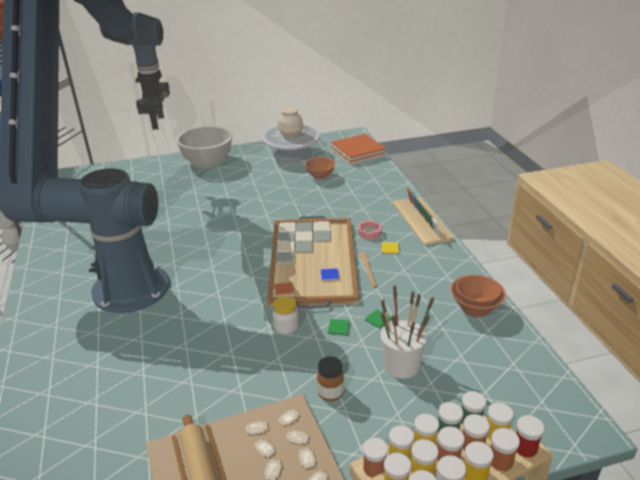

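The crop confirms blue at crop (548,265), lying on the free floor inside the tray, slightly turned. The lane is at top left. The side view shows the arm clear of the tray. Next I fit the poses.

```bash
cat > h.py <<'E'
from rig import bot
import cv2,numpy as np
from scipy.optimize import least_squares
def proj(c,X): 
    p=np.asarray(X)@c['R'].T+c['t'];return p[:,:2]/p[:,2:]*[c['fx'],c['fy']]+[c['cx'],c['cy']]
def unproj(c,uv,z):
    uv=np.atleast_2d(uv);R=np.asarray(c['R']);o=-R.T@c['t']
    d=np.c_[(uv-[c['cx'],c['cy']])/[c['fx'],c['fy']],np.ones(len(uv))]@R
    return (o+d*((z-o[2])/d[:,2])[:,None])[:,:2]
def rot(a): return np.array([[np.cos(a),-np.sin(a)],[np.sin(a),np.cos(a)]])
def blue(im,c):
    h=cv2.cvtColor(im,cv2.COLOR_BGR2HSV);m=cv2.inRange(h,(108,140,80),(130,255,255))
    k=max(cv2.findContours(m,0,cv2.CHAIN_APPROX_NONE)[0],key=cv2.contourArea)
    P=unproj(c,k[:,0].astype(float),.016)
    (cx,cy),wh,a=cv2.minAreaRect((P*1000).astype(np.float32));return np.array([cx,cy])/1000,wh,a
E
python3 - <<'E'
from h import *
c=bot.get_calibration('top');im=cv2.imread('pics/top0.png')
tp=np.array([(120,201,20),(120,-201,20),(-120,-201,20),(-120,201,20),(54,85,16),(0,31,16),(-54,-23,16),(-104,-23,16)])/1000
px=(np.array([(141,31),(753,208),(652,574),(30,385),(291,178),(350,284),(403,393),(385,472)])+.5)/3.75-.5+[215,185]
f=lambda p:(proj(c,np.c_[tp[:,:2]@rot(p[2]).T+p[:2],tp[:,2]])-px).ravel()
r=least_squares(f,[.5,0,-.28]);print(r.x,r.fun.round(2));np.save('tray.npy',r.x)
b,wh,a=blue(im,c);p=r.x;q=rot(p[2]).T@(b-p[:2]);print('blue',b,wh,a,'tray',q)
for n,t in dict(A=(q[0]-.060,q[1]),tilepushed=(.083,q[1])).items():print(n,rot(p[2])@t+p[:2])
print('tray x,y axes',rot(p[2]).T, 'tool y deg',np.degrees(np.arctan2(.9721,.23453))-90)
E
```

```text
[ 0.51201339 -0.02336434 -0.26013302] [ 0.21 -1.92  1.64 -0.84  0.76  1.5  -1.13  1.83 -0.61 -0.31 -0.86  0.02
  0.68 -0.14 -0.67 -0.34]
blue [ 0.5354928  -0.11762562] (47.01731872558594, 47.199974060058594) 77.52439880371094 tray [ 0.04693432 -0.08505081]
A [ 0.47751145 -0.10219307]
tilepushed [ 0.57034508 -0.12690204]
tray x,y axes [[ 0.96635577 -0.2572091 ]
 [ 0.2572091   0.96635577]] tool y deg -13.564038868812546
```

play_rows --pt "1 0.038 -0.0385 0 0 0 -0.0234" --pt "1 0.038 -0.0385 0 0 0 0" --pt "1 0.038 -0.0385 0 0 0 0" --pt "1 0.038 -0.0385 0 0 0 0" --pt "1 0.038 -0.0385 0 0 0 0" --pt "1 0.038 -0.0385 0 0 0 0" --pt "1 0.038 -0.0385 0 0 0 0" --pt "1 0.038 -0.0385 0 0 0 0"

```text
time_s: 1.1
position: [0.4515, 0.2981, 0.2223]
tcp_rot: [[-0.966, 0.257, -0.0], [0.257, 0.966, -0.0], [0.0, -0.0, -1.0]]
force: [0.4, 0.9, -0.6]
opening: 0.17
```

play_rows --pt "1 0.0035 -0.05 -0.01 0 0 0" --pt "1 0.0035 -0.05 -0.01 0 0 0" --pt "1 0.0035 -0.05 -0.01 0 0 0" --pt "1 0.0035 -0.05 -0.01 0 0 0" --pt "1 0.0035 -0.05 -0.01 0 0 0" --pt "1 0.0035 -0.05 -0.01 0 0 0" --pt "1 0.0035 -0.05 -0.01 0 0 0" --pt "1 0.0035 -0.05 -0.01 0 0 0" --pt "1 0 0 0 0 0 0" --pt "1 0 0 0 0 0 0"

```text
time_s: 2.35
position: [0.4779, -0.1, 0.1422]
tcp_rot: [[-0.966, 0.258, -0.001], [0.258, 0.966, 0.001], [0.002, 0.001, -1.0]]
force: [-0.7, 0.7, 1.2]
opening: 0.011
```

Run:
```python
from h import *
c=bot.get_calibration('wrist');im=bot.capture('wrist')
p=np.load('tray.npy')
P=np.array([(108,189,8),(108,-189,8),(108,0,20),(108,-100,20),(120,-100,20),(108,50,20),(54,85,16),(0,31,16),(-54,-23,16)])/1000
uv=proj(c,np.c_[P[:,:2]@rot(p[2]).T+p[:2],P[:,2]]);print(uv.round(0).tolist())
try: b=blue(im,c);print(b,rot(p[2]).T@(b[0]-p[:2]))
except Exception as e:print(e)
for u in uv: cv2.drawMarker(im,tuple(int(v) for v in u),(0,0,255),cv2.MARKER_CROSS,10,1)
print({k:np.round(v,3).tolist() for k,v in c.items()})
cv2.imwrite('pics/w1.png',im)
```

```text
[[631.0, 362.0], [206.0, 363.0], [421.0, 370.0], [305.0, 371.0], [305.0, 383.0], [480.0, 370.0], [528.0, 311.0], [470.0, 250.0], [405.0, 181.0]]
(array([ 0.52682617, -0.11572269]), (47.807254791259766, 29.50881004333496), 76.11465454101562) [ 0.03806983 -0.08544105]
{'fx': 387.346, 'fy': 387.346, 'cx': 325.548, 'cy': 243.121, 'R': [[0.259, 0.966, 0.001], [0.922, -0.248, 0.298], [0.288, -0.076, -0.955]], 't': [-0.028, -0.477, 0.17]}
```

View pics/w1.png

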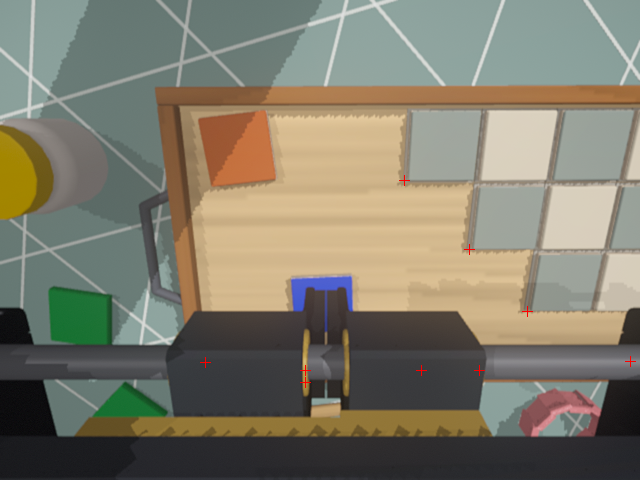

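The wrist view shows the tray fit landing on the glued-tile corners within 1 px, at (405,181), (470,250) and (528,311). The blue tile is ahead of the fingers at (322,290). Now I descend on its -x side.

play_rows --pt "1 -0.0006 -0.0022 -0.05 0 0 0" --pt "1 0 0 -0.04 0 0 0" --pt "1 0 0 -0.025 0 0 0" --pt "1 0 0 -0.012 0 0 0" --pt "1 0 0 -0.004 0 0 0" --pt "1 0 0 0 0 0 0"

```text
time_s: 3.15
position: [0.4785, -0.1024, 0.0121]
tcp_rot: [[-0.967, 0.257, 0.001], [0.257, 0.967, -0.0], [-0.001, -0.0, -1.0]]
force: [0.8, 0.4, 0.4]
opening: 0.003
```

play_rows --pt "1 0.00483 -0.00129 -0.001 0 0 0" --pt "1 0.00483 -0.00129 0 0 0 0" --pt "1 0.00483 -0.00129 0 0 0 0" --pt "1 0.00387 -0.00103 0 0 0 0" --pt "1 0.00387 -0.00103 0 0 0 0" --pt "1 0.00387 -0.00103 0 0 0 0" --pt "1 0.00387 -0.00103 0 0 0 0" --pt "1 0.00387 -0.00103 0 0 0 0" --pt "1 0.00387 -0.00103 0 0 0 0" --pt "1 0.00387 -0.00103 0 0 0 0" --pt "1 0.00387 -0.00103 0 0 0 0" --pt "1 0.00387 -0.00103 0 0 0 0"

```text
time_s: 4.65
position: [0.5275, -0.1159, 0.0105]
tcp_rot: [[-0.966, 0.257, -0.0], [0.257, 0.966, 0.0], [0.0, 0.0, -1.0]]
force: [0.6, 0.3, -0.6]
opening: 0.002
```

play_rows --pt "1 0.0029 -0.00077 0 0 0 0" --pt "1 0.0029 -0.00077 0 0 0 0" --pt "1 0.0019 -0.0005 0 0 0 0"

```text
time_s: 5.03
position: [0.5352, -0.1179, 0.0106]
tcp_rot: [[-0.966, 0.257, 0.0], [0.257, 0.966, -0.0], [-0.0, -0.0, -1.0]]
force: [-0.3, -0.1, 0.3]
opening: 0.002
```

play_rows --pt "1 0.00097 -0.00026 0 0 0 0" --pt "1 0.00097 -0.00026 0 0 0 0"

```text
time_s: 5.28
position: [0.5358, -0.118, 0.0104]
tcp_rot: [[-0.966, 0.257, -0.003], [0.257, 0.966, 0.001], [0.003, 0.0, -1.0]]
force: [-3.0, 0.2, 1.3]
opening: 0.006
```

Run:
```python
from h import *
c=bot.get_calibration('top');im=bot.capture('top');cv2.imwrite('pics/t2.png',im)
s=bot.read_state();p=np.load('tray.npy');print('tcp tray',rot(p[2]).T@(s['position'][:2]-p[:2]),s['force'])
b=blue(im,c);print(b,rot(p[2]).T@(b[0]-p[:2]))
cv2.imwrite('pics/c2.png',cv2.resize(im[200:280,310:410],None,fx=6,fy=6,interpolation=cv2.INTER_CUBIC))
```

```text
tcp tray [ 0.04728553 -0.08533213] [-3.41828682 -1.1417632   1.52223316]Traceback (most recent call last):
  File "<stdin>", line 4, in <module>
  File "h.py", line 13, in blue
    k=max(cv2.findContours(m,0,cv2.CHAIN_APPROX_NONE)[0],key=cv2.contourArea)
ValueError: max() iterable argument is empty
```

play_rows --pt "1 0.0005 -0.0001 0 0 0 0" --pt "1 0 0 0 0 0 0" --pt "1 -0.006 0.0016 0 0 0 0" --pt "1 -0.0075 0.002 0 0 0 0" --pt "1 0 0 0.025 0 0 0" --pt "1 0 0 0.035 0 0 0" --pt "1 0.0166 -0.03 0.02 0 0 0" --pt "1 0.0166 -0.03 0.02 0 0 0" --pt "1 0 0 0 0 0 0" --pt "1 0 0 0 0 0 0"

```text
time_s: 6.58
position: [0.5561, -0.1741, 0.11]
tcp_rot: [[-0.966, 0.258, -0.001], [0.258, 0.966, 0.001], [0.001, 0.001, -1.0]]
force: [-1.2, 0.1, -0.3]
opening: 0.003
```

```bash
cat > look.py <<'E'
from h import *
import sys
s=bot.read_state();p=np.load('tray.npy');print('t',s['time_s'],'tcp',s['position'],'tray mm',(rot(p[2]).T@(s['position'][:2]-p[:2])*1000).round(1),s['force'].round(1))
c=bot.get_calibration('wrist');w=bot.capture('wrist');ct=bot.get_calibration('top');t=bot.capture('top')
for n,i,k in(('w',w,c),('t',t,ct)):
    try: b=blue(i,k);print(n,b[1],'ang',b[2]-np.degrees(p[2]),'tray mm',(rot(p[2]).T@(b[0]-p[:2])*1000).round(1))
    except Exception as e:print(n,'no blue')
P=np.array([(108,189,20),(108,0,20),(108,-100,20),(108,-60,8),(58,-110,16),(58,-60,16),(54,85,16),(54,189,16),(58,139,16),(108,139,16),(108,189,8)])/1000
X=np.c_[P[:,:2]@rot(p[2]).T+p[:2],P[:,2]]
for i,k in((w,c),):
    for u in proj(k,X):
        if abs(u).max()<2000: cv2.drawMarker(i,tuple(int(v) for v in u),(0,0,255),cv2.MARKER_CROSS,8,1)
T=cv2.resize(t[190:290,220:420],None,fx=4,fy=4,interpolation=cv2.INTER_CUBIC)
cv2.imwrite(f'pics/w{sys.argv[1]}.png',w);cv2.imwrite(f'pics/t{sys.argv[1]}.png',T)
E
python3 look.py 3
```

```text
t 6.575 tcp [ 0.55614609 -0.17411063  0.11002121] tray mm [  81.4 -134.3] [-1.2  0.1 -0.3]
w (48.23048400878906, 47.69187545776367) ang 89.90521825475265 tray mm [ 83. -86.]
t (19.9406795501709, 10.416775703430176) ang 87.96175969762375 tray mm [ 63.9 -72.9]
```

View pics/w3.png

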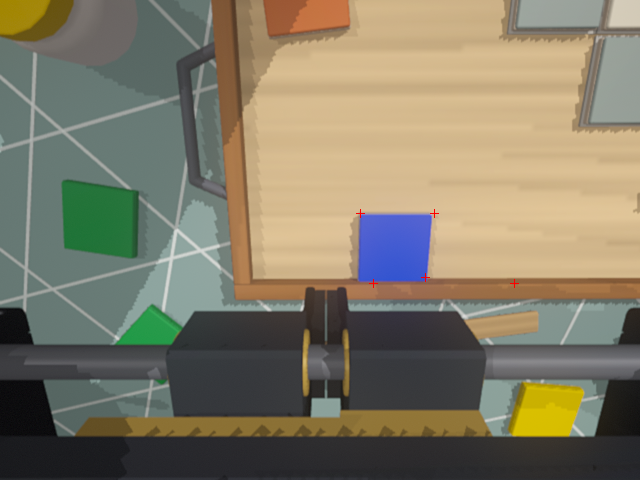

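The wrist view shows the blue tile flush with the long rim at (395,247). It sits at tray (83.0, -86.0), square to about 0.1°. Next I go down behind it and slide.

play_rows --pt "1 0 0 -0.045 0 0 0" --pt "1 0 0 -0.035 0 0 0" --pt "1 0 0 -0.015 0 0 0" --pt "1 0 0 -0.0045 0 0 0" --pt "1 0 0 0 0 0 0" --pt "1 0.00134 0.00482 0 0 0 0" --pt "1 0.00134 0.00482 0 0 0 0" --pt "1 0.00134 0.00482 0 0 0 0" --pt "1 0.00134 0.00482 0 0 0 0" --pt "1 0.00134 0.00482 0 0 0 0" --pt "1 0.00134 0.00482 0 0 0 0" --pt "1 0.00134 0.00482 0 0 0 0"

```text
time_s: 8.18
position: [0.5666, -0.1408, 0.011]
tcp_rot: [[-0.966, 0.257, -0.0], [0.257, 0.966, 0.0], [0.0, -0.0, -1.0]]
force: [-0.9, -0.4, 1.3]
opening: 0.008
```

```bash
python3 look.py 4
```

```text
t 8.175 tcp [ 0.56657439 -0.1407834   0.0109923 ] tray mm [ 82.9 -99.4] [-0.9 -0.4  1.3]
w (48.53889846801758, 23.092262268066406) ang 89.93328679723312 tray mm [ 70.3 -65.2]
t no blue
```

play_rows --pt "1 0.0013 0.00483 0 0 0 0" --pt "1 0.0013 0.00483 0 0 0 0" --pt "1 0.0013 0.00483 0 0 0 0" --pt "1 0.0013 0.00483 0 0 0 0" --pt "1 0.0013 0.00483 0 0 0 0" --pt "1 0.0013 0.00483 0 0 0 0" --pt "1 0.0013 0.00483 0 0 0 0" --pt "1 0.0013 0.00483 0 0 0 0" --pt "1 0.0013 0.00483 0 0 0 0" --pt "1 0.0013 0.00483 0 0 0 0" --pt "1 0.0013 0.00483 0 0 0 0" --pt "1 0.0013 0.00483 0 0 0 0"

```text
time_s: 9.78
position: [0.5822, -0.0828, 0.0111]
tcp_rot: [[-0.966, 0.257, -0.0], [0.257, 0.966, 0.0], [0.0, 0.0, -1.0]]
force: [-0.7, -0.6, -0.4]
opening: 0.002
```

play_rows --pt "1 0.0013 0.00483 0 0 0 0" --pt "1 0.0013 0.00483 0 0 0 0" --pt "1 0.0013 0.00483 0 0 0 0" --pt "1 0.0013 0.00483 0 0 0 0" --pt "1 0.0013 0.00483 0 0 0 0" --pt "1 0.0013 0.00483 0 0 0 0" --pt "1 0.0013 0.00483 0 0 0 0" --pt "1 0.0013 0.00483 0 0 0 0"

```text
time_s: 10.78
position: [0.5926, -0.0442, 0.011]
tcp_rot: [[-0.966, 0.257, -0.0], [0.257, 0.966, 0.0], [0.0, 0.0, -1.0]]
force: [-0.0, -0.5, -0.7]
opening: 0.001
```

```bash
python3 look.py 5
```

```text
t 10.775 tcp [ 0.5925789  -0.04418102  0.01103591] tray mm [83.2  0.6] [-0.  -0.5 -0.7]
w (48.5487174987793, 23.561195373535156) ang 89.93317235631515 tray mm [70.3 34.8]
t no blue
```

View pics/w5.png

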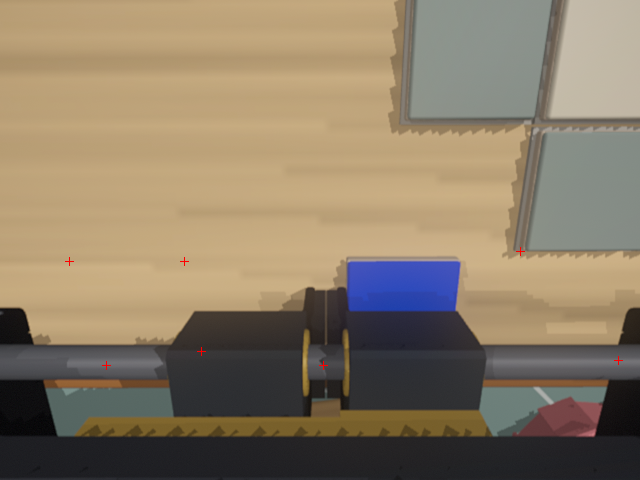

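The wrist view shows the tile square, its -x edge at row 260, below the glued tile's corner at (520,251), so it clears the lane mouth. I continue sliding.

play_rows --pt "1 0.0013 0.00483 0 0 0 0" --pt "1 0.0013 0.00483 0 0 0 0" --pt "1 0.0013 0.00483 0 0 0 0" --pt "1 0.0013 0.00483 0 0 0 0" --pt "1 0.0013 0.00483 0 0 0 0" --pt "1 0.0013 0.00483 0 0 0 0" --pt "1 0.0013 0.00483 0 0 0 0" --pt "1 0.0013 0.00483 0 0 0 0" --pt "1 0.0013 0.00483 0 0 0 0" --pt "1 0.0013 0.00483 0 0 0 0" --pt "1 0.0013 0.00483 0 0 0 0" --pt "1 0.0013 0.00483 0 0 0 0"

```text
time_s: 12.38
position: [0.6082, 0.0138, 0.011]
tcp_rot: [[-0.966, 0.257, 0.0], [0.257, 0.966, -0.0], [-0.0, 0.0, -1.0]]
force: [-0.3, -2.0, 0.4]
opening: 0.006
```

play_rows --pt "1 0.0013 0.00483 0 0 0 0" --pt "1 0.0013 0.00483 0 0 0 0" --pt "1 0.0013 0.00483 0 0 0 0" --pt "1 0.0013 0.00483 0 0 0 0" --pt "1 0.0013 0.00483 0 0 0 0" --pt "1 0.0013 0.00483 0 0 0 0" --pt "1 0.0013 0.00483 0 0 0 0" --pt "1 0.0013 0.00483 0 0 0 0" --pt "1 0.0013 0.00483 0 0 0 0" --pt "1 0.0013 0.00483 0 0 0 0" --pt "1 0.0013 0.00483 0 0 0 0"

```text
time_s: 13.75
position: [0.6225, 0.0669, 0.0111]
tcp_rot: [[-0.966, 0.257, 0.0], [0.257, 0.966, 0.0], [-0.0, 0.0, -1.0]]
force: [-1.5, 0.0, 0.3]
opening: 0.004
```

play_rows --pt "1 0.0005 0.0019 0 0 0 0" --pt "1 0.0005 0.0019 0 0 0 0" --pt "1 0.0005 0.0019 0 0 0 0" --pt "1 0.0005 0.0019 0 0 0 0" --pt "1 0.0005 0.0019 0 0 0 0" --pt "1 0.0003 0.001 0 0 0 0"

```text
time_s: 14.5
position: [0.6253, 0.0772, 0.0111]
tcp_rot: [[-0.966, 0.257, 0.0], [0.257, 0.966, -0.0], [-0.0, -0.0, -1.0]]
force: [0.4, 0.4, 0.2]
opening: 0.005
```

play_rows --pt "1 0.0003 0.00097 0 0 0 0" --pt "1 0.0003 0.00097 0 0 0 0" --pt "1 0 0 0 0 0 0"

```text
time_s: 14.88
position: [0.6259, 0.0791, 0.011]
tcp_rot: [[-0.966, 0.257, 0.0], [0.257, 0.966, 0.0], [-0.0, 0.0, -1.0]]
force: [0.5, -0.8, 0.1]
opening: 0.005
```

play_rows --pt "1 0.0003 0.00097 0 0 0 0" --pt "1 0 0 0 0 0 0"

```text
time_s: 15.12
position: [0.6262, 0.0801, 0.0111]
tcp_rot: [[-0.966, 0.257, 0.0], [0.257, 0.966, 0.0], [-0.0, 0.0, -1.0]]
force: [0.2, 0.1, -0.0]
opening: 0.007
```

play_rows --pt "1 0.0003 0.00097 0 0 0 0" --pt "1 0 0 0 0 0 0"

```text
time_s: 15.38
position: [0.6265, 0.081, 0.0111]
tcp_rot: [[-0.966, 0.257, 0.0], [0.257, 0.966, 0.0], [-0.0, 0.0, -1.0]]
force: [0.5, -0.0, -0.9]
opening: 0.006
```

play_rows --pt "1 0.0002 0.0006 0 0 0 0" --pt "1 0 0 0 0 0 0"

```text
time_s: 15.62
position: [0.6267, 0.0816, 0.0111]
tcp_rot: [[-0.966, 0.257, 0.0], [0.257, 0.966, 0.0], [-0.0, 0.0, -1.0]]
force: [0.0, -0.6, 0.2]
opening: 0.004
```

play_rows --pt "1 0.0002 0.0007 0 0 0 0" --pt "1 0 0 0 0 0 0"

```text
time_s: 15.88
position: [0.6267, 0.0818, 0.0111]
tcp_rot: [[-0.966, 0.257, -0.0], [0.257, 0.966, -0.001], [0.0, -0.001, -1.0]]
force: [-0.5, -2.2, 0.2]
opening: 0.008
```

play_rows --pt "1 0.0002 0.0007 0 0 0 0" --pt "1 0 0 0 0 0 0"

```text
time_s: 16.12
position: [0.6267, 0.0819, 0.0111]
tcp_rot: [[-0.966, 0.257, -0.001], [0.257, 0.966, -0.002], [0.0, -0.002, -1.0]]
force: [-2.2, -5.0, 1.3]
opening: 0.005
```

```bash
python3 look.py 6
```

```text
t 16.125 tcp [0.62672411 0.08185557 0.01106798] tray mm [ 83.8 131.2] [-2.2 -5.   1.3]
w (48.83252716064453, 24.473024368286133) ang 90.0017377249675 tray mm [ 70.4 165.6]
t no blue
```

View pics/w6.png

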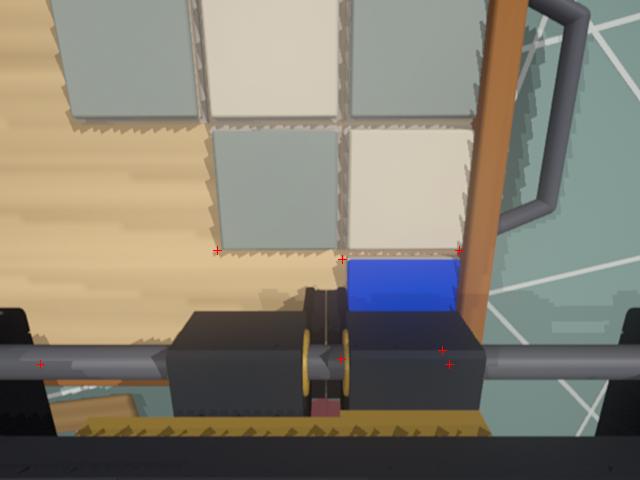

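The wrist view shows the tile in the lane against the end rim at about (460,285), and the force has risen to 5 N. I back off, lift and check.

play_rows --pt "1 -0.0013 -0.0048 0 0 0 0" --pt "1 -0.0026 -0.0097 0 0 0 0" --pt "1 0 0 0.03 0 0 0" --pt "1 0 0 0.05 0 0 0" --pt "1 -0.04 0 0.05 0 0 0" --pt "1 -0.05 0 0.03 0 0 0" --pt "1 -0.05 0 0 0 0 0" --pt "1 -0.05 0 0 0 0 0" --pt "1 0 0 0 0 0 0" --pt "1 0 0 0 0 0 0"

```text
time_s: 17.48
position: [0.4353, 0.0682, 0.1703]
tcp_rot: [[-0.966, 0.258, 0.003], [0.258, 0.966, -0.0], [-0.003, 0.001, -1.0]]
force: [0.3, -0.4, -0.3]
opening: 0.006
```

```bash
python3 look.py 7
```

```text
t 17.475 tcp [0.43531525 0.06823836 0.17034753] tray mm [-97.7  68.8] [ 0.3 -0.4 -0.3]
w no blue
t (47.79052734375, 48.2227668762207) ang 89.00897039098312 tray mm [ 81.  165.3]
```

View pics/w7.png

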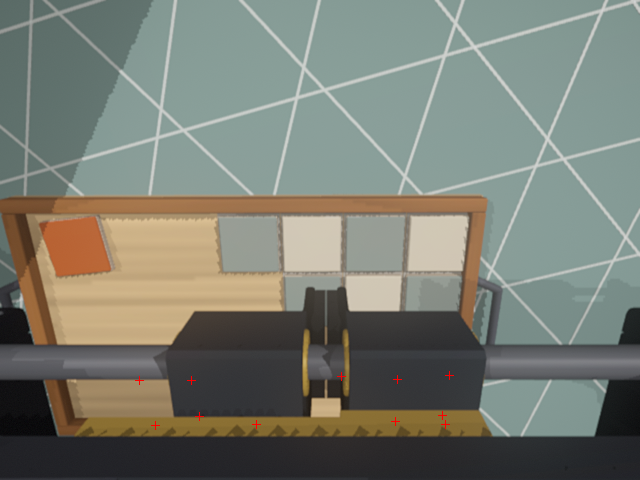

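View pics/t7.png

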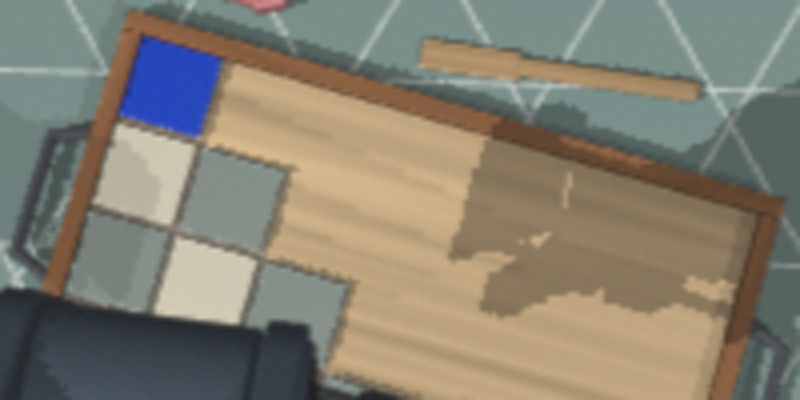

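Top view: the tile sits in the corner at crop (170,85), but the fit reads x = 81.0 and about 1° off. I'll cross-check with the wrist camera from the same viewpoint as before.

play_rows --pt "1 0.046 0 0 0 0 0" --pt "1 0.046 0 0 0 0 0" --pt "1 0.046 0 -0.02 0 0 0" --pt "1 0.047 0 -0.03 0 0 0" --pt "1 0 0 -0.01 0 0 0" --pt "1 0 0 0 0 0 0" --pt "1 0 0 0 0 0 0"

```text
time_s: 18.45
position: [0.6184, 0.0686, 0.1104]
tcp_rot: [[-0.966, 0.257, -0.0], [0.257, 0.966, 0.0], [0.0, -0.0, -1.0]]
force: [-0.1, -1.0, 0.1]
opening: 0.004
```

```bash
python3 look.py 8
python3 - <<'E'
import cv2
im=cv2.imread('pics/w8.png')[150:310,330:530];cv2.imwrite('pics/c8.png',cv2.resize(im,None,fx=3.75,fy=3.75,interpolation=cv2.INTER_CUBIC))
E
```

```text
t 18.45 tcp [0.61837104 0.06859712 0.11040891] tray mm [ 79.1 116.2] [-0.1 -1.   0.1]
w (48.59180450439453, 47.930992126464844) ang 89.9375287405925 tray mm [ 82.4 165.7]
t (4.750734806060791, 7.069458961486816) ang 16.53935636205246 tray mm [ 63.  186.1]
```

View pics/c8.png

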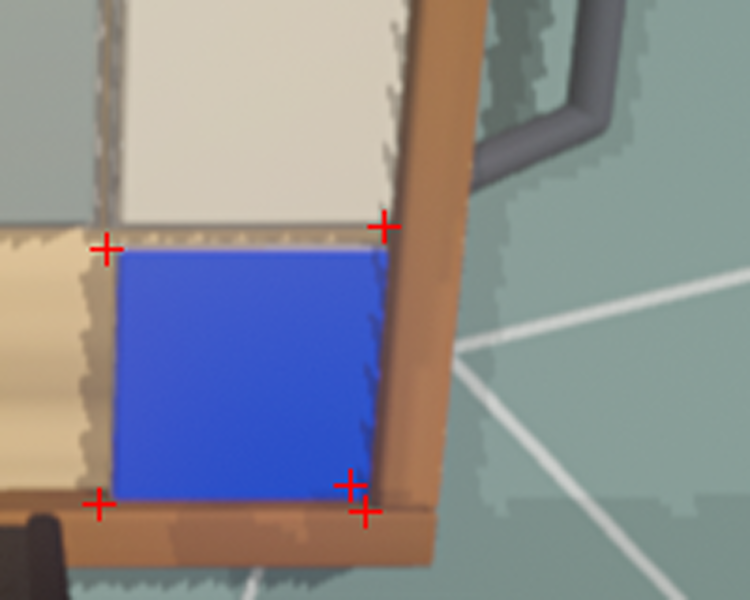

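```bash
python3 -c "
from rig import bot
print(bot.hand_in(), bot.read_state()['force'])"
```

```text
the job is handed in; nothing more can be done
the job is handed in; nothing more can be done
```

I pushed the blue tile square against the long rim, then slid it along that rim into the empty corner, and handed the job in at about 18.5 s. I used the closed fingertips throughout and never lifted it. The push on the long rim stopped at about 3.4 N, and the push on the end rim stopped at about 5 N. The arm was about 0.1 m above the tray at hand-in, and the brick-red tile, the knife and the other things were never approached.

**Last wrist view:** the tile reads tray x = 82.4, y = 165.7 mm, square to about 0.1°. Its inner edge lies at about x = +58, leaving roughly a 4 mm gap to the glued tiles. It is lined up with the glued tile beside it.

**What disagreed:**
- **Position along y:** it reads about 1.7 mm past the nominal 164. The glued tiles show the same offset, so I put it down to my tray fit being off near that end.
- **Top camera:** it read x = 81.0 mm and 1° out of square. The resolution there is about 2 mm per pixel, so I trusted the wrist view and the contact forces.

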